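Set up the bench jigger for a crucible

TASK

Set up the small jigger on the bench for the next crucible: stand the small aluminium cup head on the machine's spindle and turn it, without forcing it, until its slot drops over the drive pin and the hub sits fully home on the spindle flange. Then nest the small round plaster crucible mould upright in the cup head, all the way down and level, without dropping it, and leave the other things on the bench where they are.

Things in the scene. Friction and masses are not known exactly. Their poses are not given: they have to be found in the camera images.
- cup_head: Small cup head, bare aluminium, loose, upright on the bench, 78 mm tall, 0.2 to 0.4 kg (not the 110 mm ones). Hub 40 mm in diameter below; above it a cup, 66 mm in diameter, its outside round and straight from 34 to 78 mm above the underside: grip across that. Inside it tapers from 58 mm at the rim to 50 mm at the floor, 36 mm above the underside. Origin: centre of the underside, z to the mouth.
- hub_slot (a point): Point on the cup head's axis at its underside (same place as the head's origin). A plain 22 mm bore runs up the hub from here. Across the underside runs one straight slot, right through along this x axis, 9 mm wide and 11 mm deep; it takes the drive pin either way round, so the head fits at every half turn.
- spindle_seat (a point): Point on the spindle's axis, on the top face of its 44 mm flange, on which the hub must sit; 118 mm above the bench. z is up the axis; x and y follow the machine, not the turn of the spindle. Above it stands the steel nose, 20 mm in diameter and 34 mm tall, its top 6 mm coned to 12 mm.
- pin_centre (a point): Centre of the steel drive pin through the spindle nose, on the axis, 6 mm above the flange. The pin is level, 6 mm thick, 34 mm end to end. Which way it points is not measured (this frame follows the machine) and differs each time: see or feel it. A head not lined up stops on it 9 mm above the flange, guided by the nose, and can be turned there; within about 5 degrees it drops.
- jigger: The bench jigger, fixed. Origin on the bench under the spindle axis. Housing 84 mm tall, x -110 to 110 mm, y -225 to 105 mm; splash pan 200 mm across round the spindle, rim 112 mm above the bench; steel column at x 30, y -185 mm, 285 mm tall, its profile arm clamped up (to 520 mm), clear of the spindle. The spindle's brake holds it: about 1.2 N m turns it, a lightly pressed head does not turn it.
- crucible_mould: Small round white plaster mould, hollow, loose, upright on the bench, 66 mm tall, 0.1 to 0.2 kg. Outside 48 mm in diameter at the foot, 56 mm from 42 mm height to the rim; cavity 34 mm wide, 46 mm deep. Origin: centre of the underside, z to its mouth. Nested (1 mm play all round) its underside is 36 mm above the head's underside and its top 24 mm stand out above the head's rim.
- round_mould: Bystander: larger round plaster mould, 86 mm in diameter, 82 mm tall, loose. Origin at the centre of its underside.
- block_mould: Bystander: square plaster mould, 78 by 78 mm, 58 mm tall, loose. Origin at the centre of its underside.
- zigzag_mould: Bystander: grey printed zigzag mould with a pale silicone lining, 112 by 62 mm, 58 mm tall, loose. Origin at the centre of its underside.
- casting_ring: Bystander: plain plastic ring, 82 mm in diameter, 34 mm tall, loose. Origin at the centre of its underside.
- beaker: Bystander: clear plastic beaker, 76 mm in diameter at the rim, 100 mm tall, loose. Origin at the centre of its underside.
- brush: Bystander: brush lying flat, 190 mm long, loose. Origin near its middle.
- scraper: Bystander: flat scraper lying flat, 200 mm long, loose. Origin near its middle.
Mind the look-alikes: they are no part of the job. Leave any pink look-alike of the crucible_mould alone.

How it is judged:
By the outcome, as a careful person would: the job done as asked, in the order asked, and still so for the second after the job is handed in, with the robot touching nothing.
It also fails if it takes over 64 s, if anything falls off the work surface, if the arm or the gripper's body presses on something with over 40 N, if the wrist force passes 120 N, or if a joint passes its speed limit or range.

ROBOT

A 6-joint arm with a two-finger parallel gripper is mounted at the origin on the work surface. World frame = base frame: x ahead of the robot, y to its left, z up, the work surface at z = 0. Lengths are in m, angles in rad, forces in N, time in s.
With the tool pointing down it reaches from about 0.375 to 0.975 m from the base axis. Payload 3.8 kg.
Tool frame: the origin (TCP) lies where the fingers leave the gripper's body, on its centre line; the fingertips stand 73 mm ahead of it and the grasp point (between the pads) lies 54 mm ahead of it (nose_length is the distance from the TCP to the fingertips, in m); z points along the fingers, y is the line along which they close (so a half turn about z gives the same grasp; the last joint's range is limited). The gripper opens to 85 mm and grips with 20 to 120 N. Pads are 22 mm wide; open, the fingers measure 114 mm over their backs; the gripper's body (76 mm by 85 mm) begins 54 mm behind the grasp point. The pads swing forward as they close: fully open they stand 13 mm farther back than shut.
Start: joints at [-1.222, 0.264, 1.604, -0, 1.274, -0.037], TCP at [0.254, -0.625, 0.304] pointing down, gripper open.
Joint ranges: [-2.63, 2.63], [-0.94, 2.18], [0.31, 2.57], [-1.31, 4.45], [0, 2.66], [-2.55, 2.55]. Speed limits (rad/s): [2.57, 2.57, 3.14, 3.14, 3.14, 3.14].

INTERFACE

Orientations are given as a rotation vector (axis times angle).
In Python, from workcell import read_state, read_camera, calibration, finish_job, look_for, cut_out, tip_of, nose_length gives the robot as it stands.
- The arm moves only by the tool step_arm, never from a script. Its argument "targets" is a list of rows, each a list of 3 entries, a list of its own where there are three numbers: the turn, a rotation vector about the tool's x, y, z in rad, then the shift along the tool's x, y, z in mm, then the finger opening in mm, from 0 to 85.4. In form: [[[ax, ay, az], [x, y, z], grip], ...]. A call has 1 to 5 rows; each row shifts and turns the commanded pose from where the row before left it, along the tool's axes as they then stand; what a row does not reach is not made up. A row lasts 1/12 s, in which the tool goes at most 41.7 mm and 7.16 degrees, less where a joint would pass 70% of its speed; a pose out of reach is approached as far as the arm can. A call with a gripper value outside its range is refused whole. The fingers move at their own pace and stop on an object; "grip_force" is the grip in N (left out, the last holds). Time passes only in rows, so rows that do not move let the fingers close. It gives the time, the measured TCP pose, the force, the opening and the grip force at its end, in the units of the state.
- read_state(): the state, without advancing time (a new reading comes with each control period).
- read_camera(name): name is "side" or "top"; returns the picture (384x512x3 uint8, red, green, blue); there is no depth.
- calibration(name): a dict with "camera_matrix" (3x3 intrinsics, pixels), "R" (3x3) and "t" (3): a world point X has camera coordinates R X + t. Camera axes: x right, y down, z forward; pixel columns grow to the right and rows downward; lengths in m; the calibration is good to about 2 mm. A picture is of the moment at which its call begins. calibration takes no time and is no camera call.
- finish_job(): hands the job in; it is judged then, once.
Trained networks look in the newest picture that a camera, given by its name, has taken for a name from the list of things; names that differ only in an ending like _2 or _b are one class to them, and where a whole thing is asked for, a point or a joint stands for the part that bears it (a point fixed in the world has none). Each returns a list of dicts, best first, with "score" (0 to 1); they miss things now and then, are a little off and sometimes report something else, mostly with a low value. They report only what shows in the picture. A call takes as long as a camera call. They do not tell look-alikes from the thing itself.
- look_for(camera, query): "extent" ([left, top, right, bottom] in pixels, round what is visible of it).
- cut_out(camera, query): "region" (384x512 bool, what is visible of it) and "extent" ([left, top, right, bottom] in pixels, round what is visible of it).
- tip_of(camera, query): "at" ([row, column] in pixels: a listed point, or the origin of a listed thing).
The state is a dict: "time": time; "q": joint angles; "joint_vel": joint speeds; "joint_torque": joint torques, N m; "tool_pos": TCP position; "tcp_rot": TCP orientation; "wrist_force": force on the tool from outside, world axes, zero at the start; "torque": the same for the moment, N m; "width": opening from 0.0 (shut) to 1.0 (fully open); "grip_force": force on a finger pad.
Only numpy, scipy, OpenCV 4.12 (cv2) and the standard library are available. Lean on these libraries where they do the work, as an engineer would, in place of code of your own. Each camera call takes 0.05 s, during which the arm holds its last target. There are 200 camera calls.

## Working session

There is one attempt and no reset: what is moved stays moved. The work goes in short steps, Python scripts to look and compute and a tool call to move; the robot and the scene stay as the last step left them, time stands still between calls to the robot, and variables do not carry over. Pictures are saved under pics/ and viewed, at most 10 in all, crops included, and the job is handed in when it is done.

Besides the shell and the picture viewer there is one more tool, called after ">>>" in YAML: its name, and indented under it one key for each argument. step_arm: Moves the arm, as the interface text tells. Its arguments: {"type":"object","properties":{"targets":{"type":"array","items":{"type":"array"}},"grip_force":{"type":"number"}},"required":["targets"]}

```bash
mkdir -p pics; ls; cat > h.py <<'E'
from workcell import *
import numpy as np, cv2
from scipy.spatial.transform import Rotation as Rn
def save(n,f,crop=None,s=1):
    im=read_camera(n)
    if crop: l,t,r,b=crop; im=im[t:b,l:r]
    im=cv2.resize(im,None,fx=s,fy=s,interpolation=cv2.INTER_CUBIC)
    cv2.imwrite('pics/'+f,im[:,:,::-1])
def ray(n,u,v):
    c=calibration(n);K,R,t=map(np.array,(c['camera_matrix'],c['R'],c['t']))
    d=R.T@np.linalg.solve(K,[u,v,1.]);return -R.T@t,d
def onz(n,u,v,z):
    o,d=ray(n,u,v);return o+d*(z-o[2])/d[2]
def proj(n,X):
    c=calibration(n);K,R,t=map(np.array,(c['camera_matrix'],c['R'],c['t']))
    p=(R@np.atleast_2d(X).T).T+t;p=p@K.T;return p[:,:2]/p[:,2:]
E
python3 - <<'E'
from h import *
np.set_printoptions(precision=3,suppress=True)
s=read_state();print(s)
for n in('top','side'):
    save(n,n+'0.png');print(n,ray(n,256,192))
    for q in('cup_head','crucible_mould','spindle_seat','pin_centre','jigger'):
        for d in look_for(n,q)[:4] if q in('cup_head','crucible_mould','jigger') else tip_of(n,q)[:2]: print(q,{k:np.round(v,2) for k,v in d.items()})
a=cv2.imread('pics/top0.png');b=cv2.imread('pics/side0.png')
E
```

```text
pics
{'time': 0.0, 'q': array([-1.222,  0.265,  1.605, -0.   ,  1.274, -0.037]), 'joint_vel': array([-0.   , -0.001,  0.002,  0.001,  0.001,  0.001]), 'joint_torque': array([  0.001, -51.51 , -36.732,  -0.   ,   0.013,   0.   ]), 'tool_pos': array([ 0.254, -0.625,  0.303]), 'tcp_rot': array([-3.081, -0.602,  0.001]), 'wrist_force': array([ 0.74 , -0.239,  0.153]), 'torque': array([ 0.027, -0.031, -0.037]), 'grip_force': 0.0, 'width': 1.0011076115907738}
top (array([0.469, 0.09 , 1.099]), array([ 0.082,  0.015, -0.997]))
cup_head {'extent': array([241.4, 212. , 270.2, 236.8]), 'score': np.float64(0.69)}
cup_head {'extent': array([330.2, 122.3, 512. , 231.6]), 'score': np.float64(0.68)}
crucible_mould {'extent': array([186.6, 222.4, 209.9, 246.8]), 'score': np.float64(0.88)}
crucible_mould {'extent': array([275.8, 252. , 294.1, 271.4]), 'score': np.float64(0.73)}
crucible_mould {'extent': array([331.1, 120.7, 510.1, 231.3]), 'score': np.float64(0.46)}
spindle_seat {'at': array([172.5, 386.2]), 'score': np.float64(0.6)}
pin_centre {'at': array([168.3, 383.1]), 'score': np.float64(0.71)}
jigger {'extent': array([329.9, 124. , 512. , 229.5]), 'score': np.float64(0.6)}
side (array([ 0.434, -0.498,  0.674]), array([ 0.188,  0.701, -0.689]))
cup_head {'extent': array([100.6, 191.8, 185.1, 208.2]), 'score': np.float64(0.73)}
cup_head {'extent': array([181.5, 195. , 213.1, 231.7]), 'score': np.float64(0.62)}
cup_head {'extent': array([168.7, 155.1, 190.4, 189.9]), 'score': np.float64(0.4)}
crucible_mould {'extent': array([171.4, 155.9, 191.6, 191.7]), 'score': np.float64(0.95)}
spindle_seat {'at': array([309.4, 311.8]), 'score': np.float64(0.63)}
pin_centre {'at': array([305.1, 308.8]), 'score': np.float64(0.78)}
jigger {'extent': array([232.9, 259.5, 453.9, 383.8]), 'score': np.float64(0.84)}
```

View pics/top0.png

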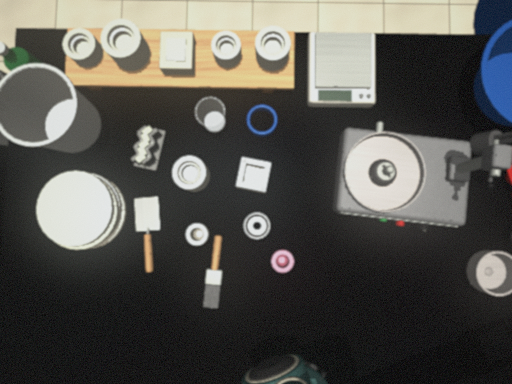

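View pics/side0.png

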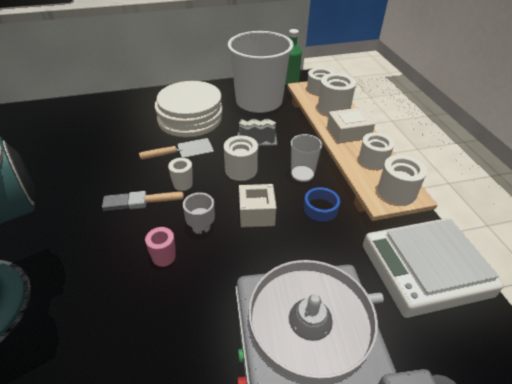

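Top: cup head at (256,225), white mould at (197,234), pink look-alike at (283,261), spindle at (385,171). Side: head at (199,212), white mould at (181,174), pink at (161,246), spindle at (313,312). Large moulds on the board are no candidates. Next is a close crop montage and the geometry.

```bash
python3 - <<'E'
from h import *
np.set_printoptions(precision=4,suppress=True)
a=read_camera('side');b=read_camera('top')
def cr(im,cx,cy,w,S): return cv2.resize(im[cy-w:cy+w,cx-w:cx+w],(S,S),interpolation=cv2.INTER_CUBIC)
m=np.vstack([np.hstack([cr(a,199,212,22,300),cr(a,313,312,25,300)]),np.hstack([cr(b,256,225,18,300),cr(b,385,171,22,300)])])
cv2.imwrite('pics/m1.png',m[:,:,::-1])
# side: silhouettes
print('spindle top cam',onz('top',383.1,168.3,.124),onz('top',386.2,172.5,.118))
print('spindle side cam',onz('side',305.1,308.8,.124),onz('side',309.4,311.8,.118))
for n,q,c in(('top','cup_head',(256,225)),('side','cup_head',(199,212)),('top','crucible_mould',(197,234)),('side','crucible_mould',(181,174))):
  for f in(cut_out,tip_of):
    for d in f(n,q):
      if f is tip_of:
        r,u=d['at']; 
        if np.hypot(u-c[0],r-c[1])<25: print(n,q,'tip',u,r,onz(n,u,r,0),d['score'])
      else:
        l,t,rr,bb=d['extent']
        if np.hypot((l+rr)/2-c[0],(t+bb)/2-c[1])<15:
          ys,xs=np.nonzero(d['region']);print(n,q,'cut',d['extent'],xs.mean(),ys.mean(),d['score'], onz(n,xs.mean(),ys.mean(),.04))
E
```

```text
spindle top cam [ 0.6119 -0.2048  0.124 ] [ 0.6025 -0.2141  0.118 ]
spindle side cam [ 0.594  -0.2109  0.124 ] [ 0.6005 -0.2141  0.118 ]
top cup_head cut [241.4, 212.2, 271.7, 237.7] 256.6876227897839 225.5343811394892 0.73 [0.4679 0.1026 0.04  ]
top cup_head tip 255.9 223.5 [0.4734 0.1053 0.    ] 0.72
side cup_head cut [180.8, 192.4, 216.0, 229.4] 198.66160081053698 211.01519756838906 0.94 [0.4669 0.1161 0.04  ]
side cup_head tip 198.0 229.5 [ 0.4594  0.0975 -0.    ] 0.85
top crucible_mould cut [185.3, 224.7, 208.9, 243.7] 197.2803970223325 233.96277915632754 0.63 [0.4435 0.2581 0.04  ]
top crucible_mould tip 197.2 232.0 [0.4479 0.2648 0.    ] 0.8
side crucible_mould cut [168.6, 154.5, 190.8, 191.4] 180.6047244094488 173.16377952755906 0.7 [0.4414 0.2555 0.04  ]
side crucible_mould tip 183.9 181.3 [0.4467 0.2689 0.    ] 0.92
```

View pics/m1.png

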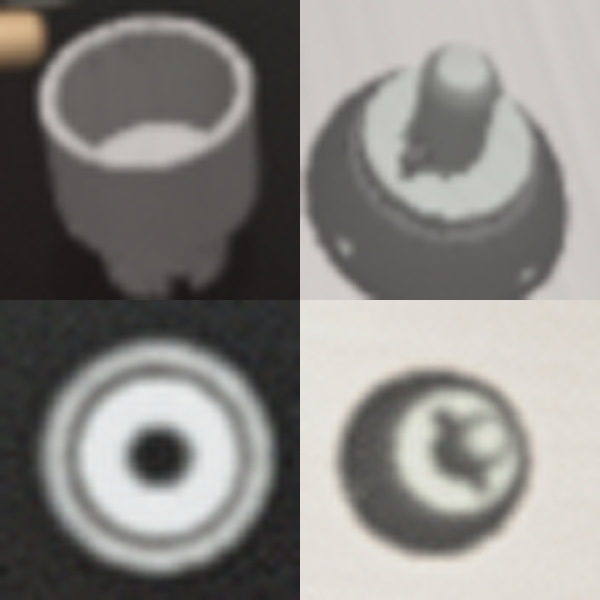

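Crop: the chosen head is the bare aluminium one, with its slot mouth at side about (204,232). The pin end is visible at side about (306,314) and in top as a dark bar from about (383.5,166) to (390,176). Flange top centre is about top (386.5,171.3), side (312.7,310.3).

```bash
cat >> h.py <<'E'
def tri(obs,z=None):
    A=[];b=[]
    for n,u,v in obs:
        o,d=ray(n,u,v);d/=np.linalg.norm(d);P=np.eye(3)-np.outer(d,d);A.append(P);b.append(P@o)
    return np.linalg.lstsq(np.vstack(A),np.hstack(b),rcond=None)[0]
E
python3 - <<'E'
from h import *
np.set_printoptions(precision=4,suppress=True)
print('head rim',tri([('top',256.8,225.6),('side',198.6,203.5)]),onz('top',256.8,225.6,.078),onz('side',198.6,203.5,.078))
print('flange',tri([('top',386.5,171.3),('side',312.7,310.3)]),onz('top',386.5,171.3,.118),onz('side',312.7,310.3,.118))
o,d=ray('side',204.1,232.2)
print('slot',[onz('side',204.1,232.2,z) for z in (0,.005)])
p=onz('top',383.5,165.9,.124);q=onz('top',390.1,176.1,.124);print('pin',p,q,np.linalg.norm(p-q),np.degrees(np.arctan2(*(q-p)[1::-1])),(p+q)/2)
print('pin side',onz('side',306.3,313.7,.124))
# white mould rim in both
a=read_camera('side');b=read_camera('top')
def big(im,x0,y0,w,h,S,polys):
    M=cv2.resize(im[y0:y0+h,x0:x0+w],None,fx=S,fy=S,interpolation=cv2.INTER_CUBIC)
    for P,c in polys: cv2.polylines(M,[np.int32(np.round((P-[x0,y0]+.5)*S*8))],False,c,1,shift=3)
    return M
T=np.linspace(0,2*np.pi,60)
def circ(n,c,r,z): return proj(n,np.c_[c[0]+r*np.cos(T),c[1]+r*np.sin(T),0*T+z])
F=[.6035,-.2125];H=[.4655,.1085]
def pin(n,ang):
    e=np.array([np.cos(ang),np.sin(ang)])*.017;return proj(n,[[F[0]+e[0],F[1]+e[1],.124],[F[0]-e[0],F[1]-e[1],.124]])
R=[];red=(255,0,0);g=(0,255,0)
mo=[.444,.262]
rows=[]
for n,im,boxes in(('side',a,((288,287,50,50),(177,190,44,44),(162,150,38,44))),('top',b,((363,149,44,44),(238,207,36,36),(180,216,36,36)))):
    r=[]
    for bx,pl in zip(boxes,([(circ(n,F,.022,.118),red),(circ(n,F,.006,.152),g)],[(circ(n,H,.033,.078),red),(circ(n,H,.02,0),g)],[(circ(n,mo,.028,.066),red),(circ(n,mo,.024,0),g)])):
        r.append(cv2.resize(big(im,*bx,8,pl),(266,280)))
    rows.append(np.hstack(r))
cv2.imwrite('pics/m2.png',np.vstack(rows)[:,:,::-1])
E
```

```text
head rim [0.4679 0.1019 0.0776] [0.4678 0.1019 0.078 ] [0.4679 0.1014 0.078 ]
flange [ 0.6054 -0.2142  0.1206] [ 0.6055 -0.2149  0.118 ] [ 0.6064 -0.2129  0.118 ]
slot [array([0.4717, 0.0863, 0.    ]), array([0.4714, 0.082 , 0.005 ])]
pin [ 0.6178 -0.2058  0.124 ] [ 0.593  -0.2217  0.124 ] 0.029477825360535736 -147.45193498147276 [ 0.6054 -0.2138  0.124 ]
pin side [ 0.593  -0.2191  0.124 ]
```

View pics/m2.png

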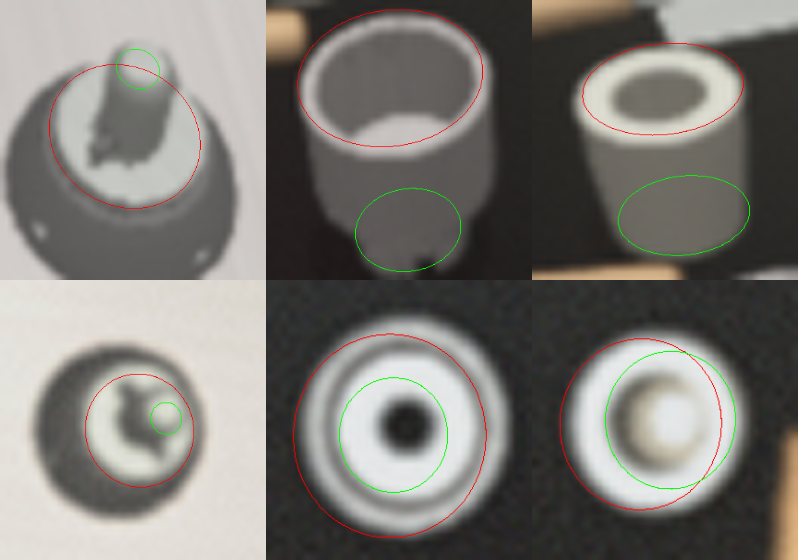

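```bash
cat >> h.py <<'E'
def yaw(): # world azimuth of tool y
    y=Rn.from_rotvec(read_state()['tcp_rot']).as_matrix()[:,1];return np.degrees(np.arctan2(y[1],y[0]))
def go(*P,yawto=None):
    """print tool-frame shifts (mm) for waypoints; turn first if yawto given"""
    s=read_state();R=Rn.from_rotvec(s['tcp_rot']);p=s['tool_pos'];y=yaw();yt=y if yawto is None else yawto
    a=np.radians(yt);want=Rn.from_matrix(np.array([[-np.sin(a)*-1,np.cos(a),0],[-np.cos(a),np.sin(a),0],[0,0,-1]]))
    print('t',round(s['time'],2),'pos',np.round(p,4),'yaw',round(y,1),'q',np.round(s['q'],2),'F',np.round(s['wrist_force'],1),'T',np.round(s['torque'],2),'w',round(s['width']*85.4,1),'g',round(s['grip_force'],1))
    print('turn(rad,tool)',np.round((R.inv()*want).as_rotvec(),3))
    for X in P: print('shift mm',np.round(want.inv().apply(np.array(X)-p)*1000,1));p=np.array(X)
E
python3 - <<'E'
from h import *
print(nose_length if not callable(nose_length) else nose_length())
go([.4678,.1017,.303],[.4678,.1017,.115])
R=Rn.from_rotvec(read_state()['tcp_rot']).as_matrix();print(R.round(3))
E
```

```text
0.0726Traceback (most recent call last):
  File "<stdin>", line 3, in <module>
  File "h.py", line 27, in go
    a=np.radians(yt);want=Rn.from_matrix(np.array([[-np.sin(a)*-1,np.cos(a),0],[-np.cos(a),np.sin(a),0],[0,0,-1]]))
                          ~~~~~~~~~~~~~~^^^^^^^^^^^^^^^^^^^^^^^^^^^^^^^^^^^^^^^^^^^^^^^^^^^^^^^^^^^^^^^^^^^^^^^^^^^
  File "scipy/spatial/transform/_rotation.pyx", line 1143, in scipy.spatial.transform._rotation.Rotation.from_matrix
ValueError: Non-positive determinant (left-handed or null coordinate frame) in rotation matrix 0: [[-0.92649268  0.37631279  0.        ]
 [-0.37631279 -0.92649268  0.        ]
 [ 0.          0.         -1.        ]].
```

```bash
sed -i 's/\[\[-np.sin(a)\*-1,np.cos(a),0\],\[-np.cos(a),np.sin(a),0\]/[[-np.sin(a),np.cos(a),0],[np.cos(a),np.sin(a),0]/' h.py
python3 - <<'E'
from h import *
go([.4678,.1017,.303],[.4678,.1017,.115],yawto=10)
print('pink',onz('top',283,261,.066))
E
```

```text
t 1.2 pos [ 0.254  -0.6254  0.3039] yaw -67.9 q [-1.22  0.26  1.6   0.    1.27 -0.04] F [0.2 0.1 0.2] T [-0.01 -0.03  0.05] w 85.4 g 0.0
turn(rad,tool) [-0.   -0.   -1.36]
shift mm [678.9 336.8   0.9]
shift mm [  0.   0. 188.]
pink [0.37898572 0.03398552 0.066     ]
```

>>> step_arm:
  targets:
    - [[0,0,-0.12],[0,0,0],85]
    - [[0,0,-0.12],[0,0,0],85]
    - [[0,0,-0.12],[0,0,0],85]
    - [[0,0,-0.12],[0,0,0],85]
    - [[0,0,-0.12],[0,0,0],85]

```text
time: 1.62
tool_pos: [0.254, -0.6254, 0.3039]
tcp_rot: [2.763, 1.495, -0.0]
wrist_force: [-0.4, 0.4, -0.6]
width: 0.996
grip_force: 0.0
```

>>> step_arm:
  targets:
    - [[0,0,-0.12],[0,0,0],85]
    - [[0,0,-0.12],[0,0,0],85]
    - [[0,0,-0.12],[0,0,0],85]
    - [[0,0,-0.12],[0,0,0],85]
    - [[0,0,-0.12],[0,0,0],85]

```text
time: 2.03
tool_pos: [0.254, -0.6254, 0.3039]
tcp_rot: [2.198, 2.245, -0.0]
wrist_force: [0.5, 0.1, 0.9]
width: 0.993
grip_force: 0.0
```

>>> step_arm:
  targets:
    - [[0,0,-0.12],[0,0,0],85]
    - [[0,0,-0.04],[0,0,0],85]
    - [[0,0,0],[30,15,0],85]
    - [[0,0,0],[30,15,0],85]
    - [[0,0,0],[30,15,0],85]

```text
time: 2.45
tool_pos: [0.2826, -0.5281, 0.3035]
tcp_rot: [-2.02, -2.405, -0.001]
wrist_force: [1.8, 1.1, 0.1]
width: 1.001
grip_force: 0.0
```

>>> step_arm:
  targets:
    - [[0,0,0],[33,16.5,0],85]
    - [[0,0,0],[33,16.5,0],85]
    - [[0,0,0],[33,16.5,0],85]
    - [[0,0,0],[33,16.5,0],85]
    - [[0,0,0],[33,16.5,0],85]

```text
time: 2.87
tool_pos: [0.3353, -0.3504, 0.304]
tcp_rot: [2.019, 2.406, 0.0]
wrist_force: [0.6, 0.2, -0.6]
width: 0.995
grip_force: 0.0
```

>>> step_arm:
  targets:
    - [[0,0,0],[33,16.5,0],85]
    - [[0,0,0],[33,16.5,0],85]
    - [[0,0,0],[33,16.5,0],85]
    - [[0,0,0],[33,16.5,0],85]
    - [[0,0,0],[33,16.5,0],85]

```text
time: 3.28
tool_pos: [0.3877, -0.1736, 0.3043]
tcp_rot: [2.019, 2.406, 0.0]
wrist_force: [-0.2, 0.2, 0.3]
width: 0.995
grip_force: 0.0
```

```bash
python3 -c "
from h import *
go([.4678,.1017,.303],[.4678,.1017,.115],yawto=10)"
```

```text
t 3.28 pos [ 0.3877 -0.1736  0.3043] yaw 10.0 q [-0.48 -0.23  2.1   0.    1.27 -0.65] F [-0.2  0.2  0.3] T [ 0.02 -0.05 -0.04] w 85.0 g 0.0
turn(rad,tool) [0.001 0.001 0.   ]
shift mm [257.2 126.7   1.3]
shift mm [  0.   0. 188.]
```

>>> step_arm:
  targets:
    - [[0,0,0],[36,18,0],85]
    - [[0,0,0],[36,18,0],85]
    - [[0,0,0],[36,18,0],85]
    - [[0,0,0],[36,18,0],85]
    - [[0,0,0],[36,18,0],85]

```text
time: 3.7
tool_pos: [0.4451, 0.0197, 0.3044]
tcp_rot: [2.018, 2.406, 0.001]
wrist_force: [0.2, -0.1, 0.6]
width: 0.993
grip_force: 0.0
```

>>> step_arm:
  targets:
    - [[0,0,0],[36,18,0],85]
    - [[0,0,0],[36,18,0],85]
    - [[0,0,0],[0,0,35],85]
    - [[0,0,0],[0,0,35],85]
    - [[0,0,0],[0,0,0],85]

```text
time: 4.12
tool_pos: [0.4635, 0.0953, 0.2274]
tcp_rot: [-2.011, -2.403, 0.014]
wrist_force: [-2.0, 0.4, -1.9]
width: 0.997
grip_force: 0.0
```

```bash
python3 -c "
from h import *
print(nose_length())
go([.4678,.1017,.23],[.4678,.1017,.115],yawto=10)"
```

```text
Traceback (most recent call last):
TypeError: 'float' object is not callable
```

>>> step_arm:
  targets:
    - [[0,0,0],[0,0,0],85]
    - [[0,0,0],[0,0,0],85]

```text
time: 4.28
tool_pos: [0.4685, 0.0946, 0.2352]
tcp_rot: [2.019, 2.406, 0.001]
wrist_force: [0.0, 0.2, 1.0]
width: 0.998
grip_force: 0.0
```

```bash
python3 -c "
from h import *
go([.4678,.1017,.23],[.4678,.1017,.115],yawto=10)"
```

```text
t 4.28 pos [0.4685 0.0946 0.2352] yaw 10.0 q [ 0.15 -0.06  2.09  0.    1.11 -0.03] F [0.  0.2 1. ] T [ 0.02 -0.03 -0.02] w 85.2 g 0.0
turn(rad,tool) [ 0.001  0.    -0.   ]
shift mm [7.1 0.6 5.2]
shift mm [  0.   0. 115.]
```

>>> step_arm:
  targets:
    - [[0,0,0],[7,0.5,15],85]
    - [[0,0,0],[0,0,30],85]
    - [[0,0,0],[0,0,30],85]
    - [[0,0,0],[0,0,30],85]
    - [[0,0,0],[0,0,15],85]

```text
time: 4.7
tool_pos: [0.4676, 0.1011, 0.1136]
tcp_rot: [2.02, 2.405, 0.001]
wrist_force: [-0.2, -0.0, -0.6]
width: 1.0
grip_force: 0.0
```

>>> step_arm:
  grip_force: 25
  targets:
    - [[0,0,0],[0,0,0],72]
    - [[0,0,0],[0,0,0],68]
    - [[0,0,0],[0,0,0],60]
    - [[0,0,0],[0,0,0],60]
    - [[0,0,0],[0,0,0],60]

```text
time: 5.12
tool_pos: [0.469, 0.1019, 0.1162]
tcp_rot: [2.017, 2.405, 0.005]
wrist_force: [0.1, -0.4, 3.7]
width: 0.767
grip_force: 29.3
```

```bash
python3 -c "
from h import *
go([.4678,.1017,.315],[.6055,-.214,.315],yawto=10);go(yawto=-60)
save('side','g.png',(150,130,280,250),6)"
```

```text
t 5.12 pos [0.469  0.1019 0.1162] yaw 10.0 q [ 0.16  0.1   2.18 -0.    0.86 -0.01] F [ 0.1 -0.4  3.7] T [-0.11  0.09  0.02] w 65.5 g 29.3
turn(rad,tool) [0.004 0.    0.   ]
shift mm [  -0.    -1.2 -198.8]
shift mm [-334.8   80.8    0. ]
t 5.12 pos [0.469  0.1019 0.1162] yaw 10.0 q [ 0.16  0.1   2.18 -0.    0.86 -0.01] F [ 0.1 -0.4  3.7] T [-0.11  0.09  0.02] w 65.5 g 29.3
turn(rad,tool) [ 0.004 -0.003  1.222]
```

View pics/g.png

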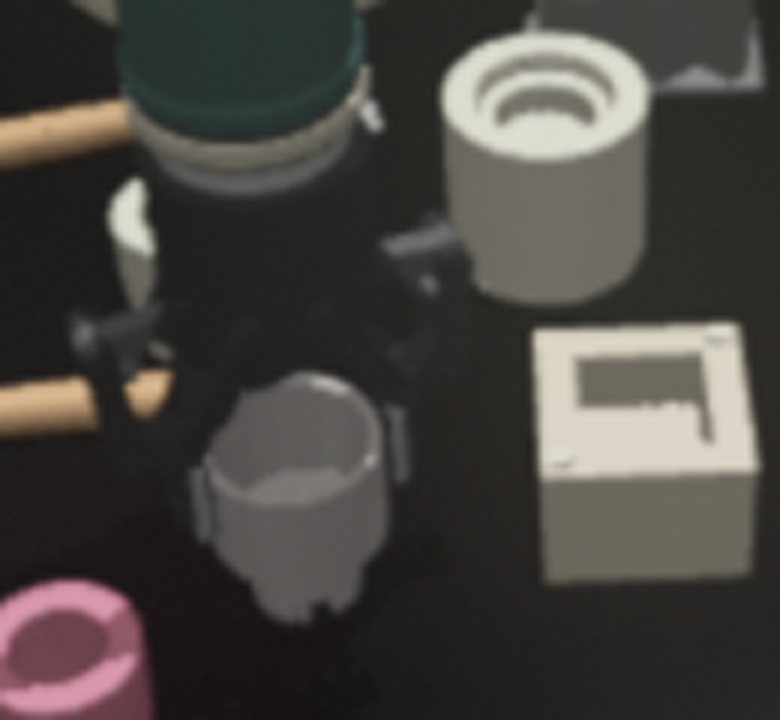

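>>> step_arm:
  grip_force: 35
  targets:
    - [[0,0,0],[0,0,-10],60]
    - [[0,0,0.12],[0,0,-20],60]
    - [[0,0,0.12],[0,0,-20],60]
    - [[0,0,0.12],[0,0,-20],60]
    - [[0,0,0.12],[0,0,-20],60]

```text
time: 5.58
tool_pos: [0.4664, 0.1018, 0.205]
tcp_rot: [-2.538, -1.851, 0.001]
wrist_force: [-0.3, -0.1, -2.5]
width: 0.759
grip_force: 41.2
```

>>> step_arm:
  targets:
    - [[0,0,0.12],[0,0,-22],60]
    - [[0,0,0.12],[0,0,-22],60]
    - [[0,0,0.12],[0,0,-22],60]
    - [[0,0,0.12],[0,0,-22],60]
    - [[0,0,0.12],[0,0,-22],60]

```text
time: 6.0
tool_pos: [0.4662, 0.1018, 0.3152]
tcp_rot: [-2.972, -1.018, 0.001]
wrist_force: [-0.4, -0.3, -3.7]
width: 0.766
grip_force: 41.2
```

>>> step_arm:
  targets:
    - [[0,0,0.12],[0,0,0],60]
    - [[0,0,0.022],[0,0,0],60]
    - [[0,0,0],[0,0,0],60]

```text
time: 6.25
tool_pos: [0.4665, 0.1018, 0.3139]
tcp_rot: [-3.033, -0.816, 0.001]
wrist_force: [-1.0, -0.1, -3.0]
width: 0.764
grip_force: 41.2
```

```bash
python3 -c "
from h import *
go([.6055,-.214,.315],yawto=-60)"
```

```text
t 6.25 pos [0.4665 0.1018 0.3139] yaw -59.9 q [ 0.16 -0.12  2.    0.    1.27  1.21] F [-1.  -0.1 -3. ] T [-0.05 -0.01  0.03] w 65.2 g 41.2
turn(rad,tool) [-0.     0.001  0.002]
shift mm [-37.5 343.   -1.1]
```

>>> step_arm:
  targets:
    - [[0,0,0],[-3,28,0],60]
    - [[0,0,0],[-4,35,0],60]
    - [[0,0,0],[-4,35,0],60]
    - [[0,0,0],[-4,35,0],60]
    - [[0,0,0],[-4,35,0],60]

```text
time: 6.67
tool_pos: [0.534, -0.0543, 0.3122]
tcp_rot: [-3.032, -0.819, 0.005]
wrist_force: [0.5, -0.1, -2.3]
width: 0.765
grip_force: 41.3
```

>>> step_arm:
  targets:
    - [[0,0,0],[-4,35,0],60]
    - [[0,0,0],[-4,35,0],60]
    - [[0,0,0],[-4,35,0],60]
    - [[0,0,0],[-4,35,0],60]
    - [[0,0,0],[-3,35,0],60]

```text
time: 7.08
tool_pos: [0.6051, -0.2156, 0.3118]
tcp_rot: [-3.031, -0.817, 0.005]
wrist_force: [1.3, 0.5, -2.3]
width: 0.758
grip_force: 41.3
```

>>> step_arm:
  targets:
    - [[0,0,0],[0,0,10],60]
    - [[0,0,0],[0,0,10],60]
    - [[0,0,0],[0,0,0],60]

```text
time: 7.33
tool_pos: [0.6035, -0.2133, 0.289]
tcp_rot: [-3.029, -0.813, 0.01]
wrist_force: [-1.1, 0.1, -4.0]
width: 0.763
grip_force: 41.5
```

```bash
python3 -c "
from h import *
go([.6055,-.214,.29],[.6055,-.214,.243],yawto=-60)
save('side','s1.png',(250,215,380,345),6)"
```

```text
t 7.33 pos [ 0.6035 -0.2133  0.289 ] yaw -59.9 q [-0.38  0.21  1.69  0.    1.24  0.67] F [-1.1  0.1 -4. ] T [0.03 0.05 0.02] w 65.1 g 41.5
turn(rad,tool) [-0.007  0.005  0.001]
shift mm [ 1.4  1.6 -1. ]
shift mm [ 0.  0. 47.]
```

View pics/s1.png

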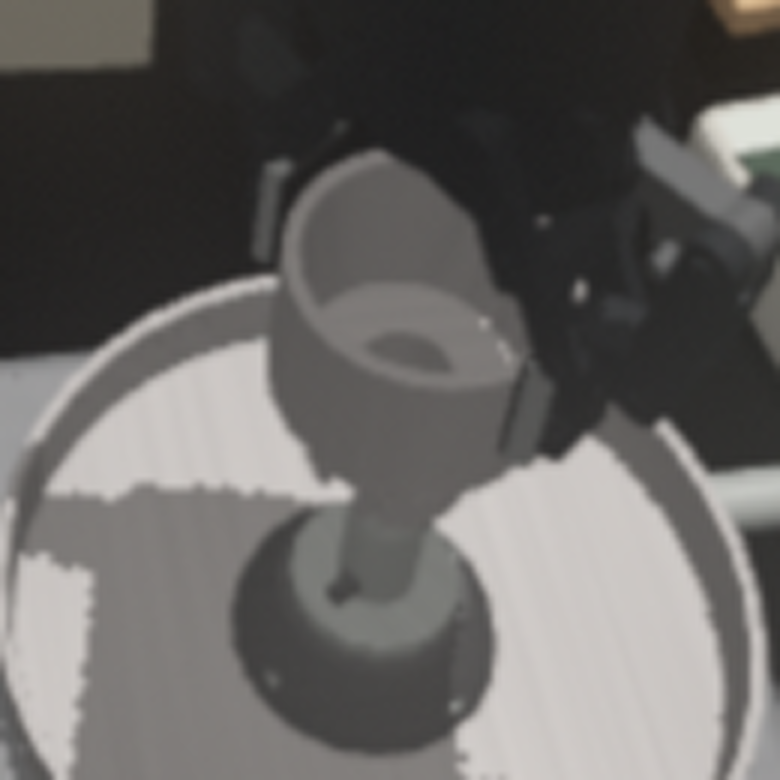

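>>> step_arm:
  targets:
    - [[-0.005,0.004,0],[1.4,1.6,5],60]
    - [[0,0,0],[0,0,6],60]
    - [[0,0,0],[0,0,6],60]
    - [[0,0,0],[0,0,0],60]

```text
time: 7.72
tool_pos: [0.6071, -0.2139, 0.2754]
tcp_rot: [3.032, 0.815, 0.005]
wrist_force: [-0.8, 0.3, -3.2]
width: 0.765
grip_force: 41.6
```

```bash
python3 -c "
from h import *
go([.6055,-.214,.243],yawto=-60)
np.set_printoptions(precision=1,suppress=True)
# where does the visible pin end lie: predicted ends at r=17 for several angles
for a in (15,20,25,30,35,40):
  e=-.017*np.array([np.cos(np.radians(a)),np.sin(np.radians(a))]);print(a,proj('side',[[.6055+e[0],-.214+e[1],z] for z in(.127,.121)]).ravel(),proj('top',[[.6055+k*e[0],-.214+k*e[1],.125] for k in(1,-1)]).ravel())
print(proj('side',[[.6055,-.214,.118],[.6055,-.214,.152]]))"
```

```text
t 7.72 pos [ 0.6071 -0.2139  0.2754] yaw -59.9 q [-0.38  0.22  1.71  0.    1.21  0.67] F [-0.8  0.3 -3.2] T [ 0.01  0.06 -0.02] w 65.3 g 41.6
turn(rad,tool) [ 0.003 -0.003  0.001]
shift mm [-1.4 -0.7 32.4]
15 [303.9 312.8 303.5 314.8] [388.9 177.6 385.2 164.2]
20 [304.5 313.6 304.1 315.6] [389.5 177.4 384.6 164.4]
25 [305.1 314.3 304.7 316.3] [390.  177.2 384.  164.6]
30 [305.9 315.  305.5 317. ] [390.6 177.  383.5 164.9]
35 [306.6 315.6 306.2 317.6] [391.1 176.6 383.  165.2]
40 [307.5 316.2 307.  318.2] [391.6 176.3 382.5 165.5]
[[312.4 311.1]
 [315.  299.3]]
```

>>> step_arm:
  targets:
    - [[0,0,0],[-0.7,-0.3,6],60]
    - [[0,0,0],[0,0,6],60]
    - [[0,0,0],[0,0,6],60]
    - [[0,0,0],[0,0,6],60]
    - [[0,0,0],[0,0,0],60]

```text
time: 8.13
tool_pos: [0.6062, -0.2142, 0.2507]
tcp_rot: [3.033, 0.813, 0.004]
wrist_force: [-1.7, 2.8, -5.3]
width: 0.765
grip_force: 41.6
```

```bash
python3 -c "
from h import *
go([.6055,-.214,.243],yawto=-60)"
```

```text
t 8.13 pos [ 0.6062 -0.2142  0.2507] yaw -60.0 q [-0.38  0.24  1.73  0.    1.17  0.67] F [-1.7  2.8 -5.3] T [0.64 0.27 0.04] w 65.3 g 41.6
turn(rad,tool) [ 0.002 -0.002  0.   ]
shift mm [-0.5 -0.5  7.7]
```

>>> step_arm:
  targets:
    - [[0,0,0],[0,-0.9,0],60]
    - [[0,0,0],[0,0,3],60]
    - [[0,0,0],[0,0,0],60]

```text
time: 8.38
tool_pos: [0.6064, -0.2139, 0.2494]
tcp_rot: [3.032, 0.813, 0.007]
wrist_force: [-2.6, 4.3, -2.6]
width: 0.763
grip_force: 41.8
```

```bash
python3 -c "
from h import *
go([.6055,-.214,.243],yawto=-60)"
```

```text
t 8.38 pos [ 0.6064 -0.2139  0.2494] yaw -60.0 q [-0.38  0.24  1.74  0.    1.16  0.67] F [-2.6  4.3 -2.6] T [0.72 0.57 0.  ] w 65.2 g 41.8
turn(rad,tool) [ 0.003 -0.003  0.   ]
shift mm [-0.9 -0.3  6.4]
```

>>> step_arm:
  targets:
    - [[0,0,0],[0,-1,0],60]
    - [[0,0,0],[0,-1,0],60]
    - [[0,0,0],[0,0,0],60]

```text
time: 8.63
tool_pos: [0.6063, -0.2131, 0.2503]
tcp_rot: [3.029, 0.812, 0.01]
wrist_force: [-0.5, 0.3, -3.2]
width: 0.767
grip_force: 41.7
```

```bash
python3 -c "
from h import *
go([.6055,-.214,.243],yawto=-60)"
```

```text
t 8.63 pos [ 0.6063 -0.2131  0.2503] yaw -60.0 q [-0.38  0.24  1.74 -0.    1.16  0.67] F [-0.5  0.3 -3.2] T [ 0.08  0.19 -0.02] w 65.5 g 41.7
turn(rad,tool) [ 0.007 -0.005  0.   ]
shift mm [-1.2  0.4  7.3]
```

>>> step_arm:
  targets:
    - [[0,0,0],[0,0,3],60]
    - [[0,0,0],[0,0,0],60]

```text
time: 8.8
tool_pos: [0.6061, -0.2129, 0.2468]
tcp_rot: [3.03, 0.812, 0.009]
wrist_force: [0.6, -1.1, -3.0]
width: 0.763
grip_force: 41.7
```

>>> step_arm:
  targets:
    - [[0,0,0],[0,0,3],60]
    - [[0,0,0],[0,0,0],60]

```text
time: 8.97
tool_pos: [0.6059, -0.2128, 0.2434]
tcp_rot: [3.031, 0.812, 0.008]
wrist_force: [-0.4, 0.2, -3.1]
width: 0.761
grip_force: 41.7
```

```bash
python3 -c "
from h import *
go([.6055,-.214,.243],yawto=-60)"
```

```text
t 8.97 pos [ 0.6059 -0.2128  0.2434] yaw -60.0 q [-0.38  0.24  1.75 -0.    1.15  0.67] F [-0.4  0.2 -3.1] T [-0.04  0.11  0.03] w 65.0 g 41.7
turn(rad,tool) [ 0.005 -0.004  0.   ]
shift mm [-1.   0.9  0.4]
```

Free so far (weight about 3 N). I'm now at the pin height and continuing in 2 mm steps.

>>> step_arm:
  targets:
    - [[0,0,0],[0,0,2],60]
    - [[0,0,0],[0,0,0],60]

```text
time: 9.13
tool_pos: [0.6059, -0.2126, 0.2414]
tcp_rot: [3.031, 0.812, 0.008]
wrist_force: [-0.3, 0.4, -3.4]
width: 0.764
grip_force: 41.7
```

>>> step_arm:
  targets:
    - [[0,0,0],[0,0,1.5],60]
    - [[0,0,0],[0,0,0],60]

```text
time: 9.3
tool_pos: [0.6059, -0.2126, 0.2401]
tcp_rot: [3.031, 0.812, 0.008]
wrist_force: [-0.9, 1.0, -2.7]
width: 0.764
grip_force: 41.7
```

>>> step_arm:
  targets:
    - [[0,0,0],[0,0,1.5],60]
    - [[0,0,0],[0,0,0],60]

```text
time: 9.47
tool_pos: [0.6058, -0.2125, 0.2386]
tcp_rot: [3.031, 0.812, 0.008]
wrist_force: [0.4, -0.4, -3.7]
width: 0.762
grip_force: 41.7
```

>>> step_arm:
  targets:
    - [[0,0,0],[0,0,1.5],60]
    - [[0,0,0],[0,0,0],60]

```text
time: 9.63
tool_pos: [0.6058, -0.2125, 0.2371]
tcp_rot: [3.031, 0.813, 0.008]
wrist_force: [-0.8, 0.3, -3.5]
width: 0.76
grip_force: 41.7
```

>>> step_arm:
  targets:
    - [[0,0,0],[0,0,1.5],60]
    - [[0,0,0],[0,0,0],60]

```text
time: 9.8
tool_pos: [0.6058, -0.2125, 0.2355]
tcp_rot: [3.031, 0.812, 0.008]
wrist_force: [1.0, 0.2, -2.3]
width: 0.76
grip_force: 41.7
```

>>> step_arm:
  targets:
    - [[0,0,0],[0,0,1],60]
    - [[0,0,0],[0,0,0],60]

```text
time: 9.97
tool_pos: [0.6058, -0.2125, 0.2346]
tcp_rot: [3.031, 0.813, 0.008]
wrist_force: [0.4, 0.0, -3.0]
width: 0.766
grip_force: 41.7
```

>>> step_arm:
  targets:
    - [[0,0,0],[0,0,1],60]
    - [[0,0,0],[0,0,0],60]

```text
time: 10.13
tool_pos: [0.606, -0.2126, 0.2344]
tcp_rot: [3.031, 0.812, 0.009]
wrist_force: [-0.7, 1.4, -0.1]
width: 0.763
grip_force: 41.9
```

>>> step_arm:
  targets:
    - [[0,0,0],[0,0,0.8],60]
    - [[0,0,0],[0,0,0],60]

```text
time: 10.3
tool_pos: [0.6061, -0.2125, 0.2343]
tcp_rot: [3.031, 0.812, 0.009]
wrist_force: [-2.1, 2.0, 4.3]
width: 0.763
grip_force: 42.4
```

>>> step_arm:
  targets:
    - [[0,0,0],[0,0,0],68]
    - [[0,0,0],[0,0,0],75]
    - [[0,0,0],[0,0,0],85]
    - [[0,0,0],[0,0,0],85]
    - [[0,0,0],[0,0,0],85]

```text
time: 10.72
tool_pos: [0.606, -0.2126, 0.2329]
tcp_rot: [3.031, 0.812, 0.008]
wrist_force: [-0.5, -0.2, -0.5]
width: 0.994
grip_force: 0.0
```

>>> step_arm:
  targets:
    - [[0,0,0],[0,0,-10],85]
    - [[0,0,0],[0,0,-30],85]
    - [[0,0,0],[0,0,-30],85]
    - [[0,0,0],[0,0,-30],85]

```text
time: 11.05
tool_pos: [0.6051, -0.2123, 0.3343]
tcp_rot: [3.031, 0.813, 0.007]
wrist_force: [0.5, 0.1, 0.3]
width: 0.995
grip_force: 0.0
```

```bash
python3 -c "
from h import *
np.set_printoptions(precision=4,suppress=True)
go([.444,.262,.33],yawto=-60)
for n,q in(('top','crucible_mould'),('side','crucible_mould')):
  im=read_camera(n);x0,y0,w=((172,208,48) if n=='top' else (157,148,48))
  cv2.imwrite('pics/mm_%s.png'%n,cv2.resize(im[y0:y0+w,x0:x0+w],(390,390),interpolation=cv2.INTER_CUBIC)[:,:,::-1])
  if n=='side': sp=cv2.resize(im[235:365,250:380],(390,390),interpolation=cv2.INTER_CUBIC)[:,:,::-1]
  for d in cut_out(n,q): print(n,d['extent'],d['score'])
cv2.imwrite('pics/mm.png',np.hstack([cv2.imread('pics/mm_top.png')[:,:200] if 0 else cv2.resize(cv2.imread('pics/mm_top.png'),(260,260)),cv2.resize(cv2.imread('pics/mm_side.png'),(260,260)),cv2.resize(sp,(260,260))]))"
```

```text
t 11.05 pos [ 0.6051 -0.2123  0.3343] yaw -60.0 q [-0.38  0.18  1.65  0.    1.31  0.67] F [0.5 0.1 0.3] T [-0.01 -0.   -0.02] w 85.0 g 0.0
turn(rad,tool) [ 0.004 -0.003  0.   ]
shift mm [  97.7 -491.2    4.3]
top [276.2, 251.7, 290.9, 272.5] 0.95
top [183.3, 224.9, 210.6, 241.4] 0.69
side [168.8, 156.2, 190.5, 190.2] 0.86
side [144.6, 225.4, 174.5, 264.4] 0.83
```

View pics/mm.png

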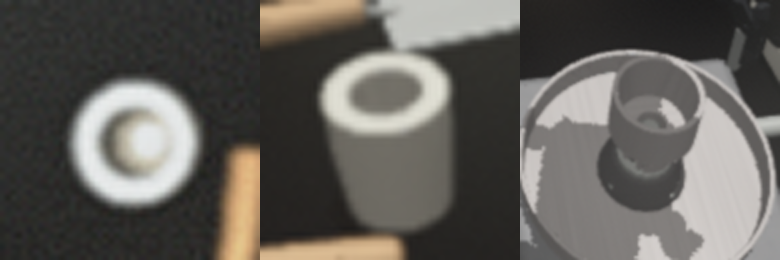

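```bash
python3 -c "
from h import *
np.set_printoptions(precision=4,suppress=True)
print(onz('top',196.9,234.2,.066),onz('side',180.1,165.0,.066),tri([('top',196.9,234.2),('side',180.1,165.0)]))"
```

```text
[0.4435 0.2549 0.066 ] [0.4431 0.2555 0.066 ] [0.4433 0.2548 0.0665]
```

>>> step_arm:
  targets:
    - [[0,0,0],[7,-35,0],85]
    - [[0,0,0],[7,-35,0],85]
    - [[0,0,0],[7,-35,0],85]
    - [[0,0,0],[7,-35,0],85]
    - [[0,0,0],[7,-35,0],85]

```text
time: 11.67
tool_pos: [0.5465, -0.042, 0.3304]
tcp_rot: [3.032, 0.812, 0.003]
wrist_force: [0.9, -0.0, 0.0]
width: 1.001
grip_force: 0.0
```

>>> step_arm:
  targets:
    - [[0,0,0],[7,-35,0],85]
    - [[0,0,0],[7,-35,0],85]
    - [[0,0,0],[7,-35,0],85]
    - [[0,0,0],[7,-35,0],85]
    - [[0,0,0],[7,-35,0],85]

```text
time: 12.08
tool_pos: [0.4892, 0.127, 0.3299]
tcp_rot: [3.031, 0.812, 0.004]
wrist_force: [0.8, -0.0, -0.2]
width: 0.991
grip_force: 0.0
```

>>> step_arm:
  targets:
    - [[0,0,0],[7,-35,0],85]
    - [[0,0,0],[7,-35,0],85]
    - [[0,0,0],[7,-35,0],85]
    - [[0,0,0],[7,-35,0],85]
    - [[0,0,0],[0,0,0],85]

```text
time: 12.5
tool_pos: [0.4423, 0.2654, 0.3294]
tcp_rot: [3.031, 0.821, 0.003]
wrist_force: [-0.2, -0.9, -0.8]
width: 0.995
grip_force: 0.0
```

>>> step_arm:
  targets:
    - [[0,0,0],[0,0,30],85]
    - [[0,0,0],[0,0,30],85]
    - [[0,0,0],[0,0,30],85]
    - [[0,0,0],[0,0,0],85]
    - [[0,0,0],[0,0,0],85]

```text
time: 12.92
tool_pos: [0.4438, 0.2595, 0.2382]
tcp_rot: [3.029, 0.812, -0.003]
wrist_force: [0.4, 0.6, 0.2]
width: 0.998
grip_force: 0.0
```

```bash
python3 -c "
from h import *
go([.444,.262,.25],[.444,.262,.117],yawto=-60)"
```

```text
t 12.92 pos [0.4438 0.2595 0.2382] yaw -60.0 q [ 0.48  0.01  2.01 -0.01  1.12  1.53] F [0.4 0.6 0.2] T [ 0.04 -0.05  0.03] w 85.2 g 0.0
turn(rad,tool) [0.005 0.003 0.   ]
shift mm [  1.4  -2.1 -11.8]
shift mm [  0.   0. 133.]
```

>>> step_arm:
  targets:
    - [[0.005,0.003,0],[-2.6,3.5,25],85]
    - [[0,0,0],[0,0,30],85]
    - [[0,0,0],[0,0,30],85]
    - [[0,0,0],[0,0,25],85]
    - [[0,0,0],[0,0,0],85]

```text
time: 13.33
tool_pos: [0.4439, 0.2553, 0.128]
tcp_rot: [-3.034, -0.813, -0.0]
wrist_force: [-1.1, -0.7, -1.2]
width: 0.998
grip_force: 0.0
```

```bash
python3 -c "
from h import *
go([.4433,.2552,.117],yawto=-60)"
```

```text
t 13.33 pos [0.4439 0.2553 0.128 ] yaw -60.0 q [0.47 0.14 2.11 0.   0.89 1.52] F [-1.1 -0.7 -1.2] T [-0.02  0.02  0.01] w 85.3 g 0.0
turn(rad,tool) [-0. -0. -0.]
shift mm [-0.5 -0.2 11. ]
```

>>> step_arm:
  grip_force: 25
  targets:
    - [[0,0,0],[-0.5,0,11],85]
    - [[0,0,0],[0,0,0],75]
    - [[0,0,0],[0,0,0],62]
    - [[0,0,0],[0,0,0],50]
    - [[0,0,0],[0,0,0],50]

```text
time: 13.75
tool_pos: [0.4469, 0.2572, 0.1223]
tcp_rot: [-3.032, -0.813, -0.017]
wrist_force: [-0.7, 0.4, 5.4]
width: 0.643
grip_force: 26.6
```

>>> step_arm:
  targets:
    - [[0,0,0],[0,0,0],50]
    - [[0,0,0],[0,0,0],50]
    - [[0,0,0],[0,0,0],50]

```text
time: 14.0
tool_pos: [0.4469, 0.2572, 0.1223]
tcp_rot: [-3.032, -0.813, -0.017]
wrist_force: [-1.1, -0.1, 6.2]
width: 0.645
grip_force: 26.6
```

```bash
python3 -c "
from h import *
go([.606,-.2125,.35],yawto=-60)
save('side','g2.png',(140,110,250,210),7)"
```

```text
t 14.0 pos [0.4469 0.2572 0.1223] yaw -60.0 q [0.47 0.15 2.11 0.   0.87 1.52] F [-1.1 -0.1  6.2] T [-0.14  0.06  0.01] w 55.1 g 26.6
turn(rad,tool) [ 0.    -0.011  0.   ]
shift mm [ -97.1  486.3 -227.7]
```

View pics/g2.png

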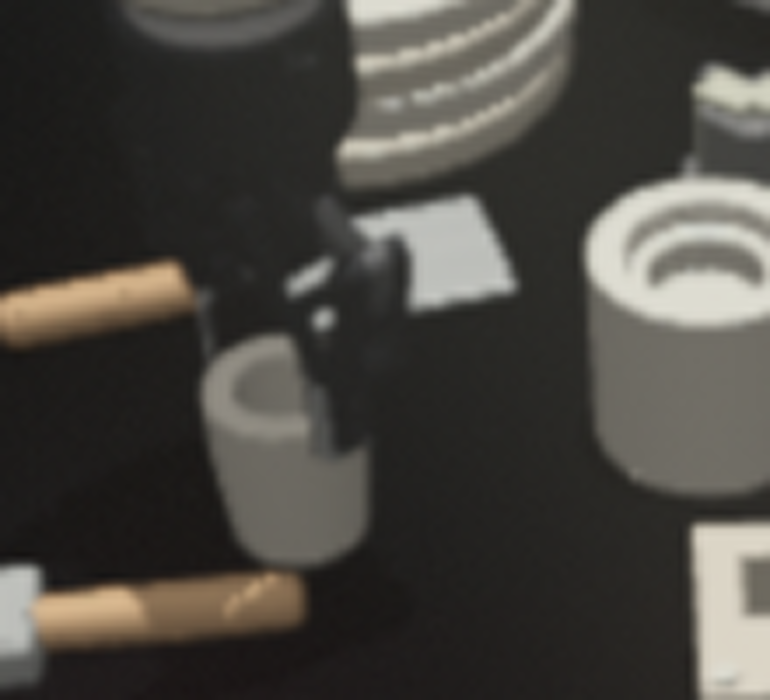

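>>> step_arm:
  grip_force: 20
  targets:
    - [[0,0,0],[0,0,0],62]
    - [[0,0,0],[0,0,0],62]
    - [[0,0,0],[0,0,0],62]
    - [[0,0,0],[0,0,0],62]

```text
time: 14.38
tool_pos: [0.4453, 0.2564, 0.12]
tcp_rot: [-3.033, -0.813, -0.01]
wrist_force: [-0.1, -0.1, 0.3]
width: 0.728
grip_force: 0.0
```

>>> step_arm:
  targets:
    - [[0,0,0],[0,0,0],58]
    - [[0,0,0],[0,0,0],56]
    - [[0,0,0],[0,0,0],54]
    - [[0,0,0],[0,0,0],52]
    - [[0,0,0],[0,0,0],50]

```text
time: 14.8
tool_pos: [0.4454, 0.2566, 0.1201]
tcp_rot: [-3.032, -0.813, -0.01]
wrist_force: [-1.7, 1.1, 2.7]
width: 0.645
grip_force: 21.2
```

```bash
python3 -c "
from h import *
go([.4433,.2552,.117],yawto=-60)"
```

```text
t 14.8 pos [0.4454 0.2566 0.1201] yaw -60.0 q [0.47 0.15 2.11 0.   0.87 1.52] F [-1.7  1.1  2.7] T [ 0.16  0.23 -0.01] w 55.0 g 21.2
turn(rad,tool) [-0.    -0.007  0.   ]
shift mm [-2.5  0.1  3.1]
```

>>> step_arm:
  grip_force: 28
  targets:
    - [[0,0,0],[0,0,-8],50]
    - [[0,0,0],[0,0,-25],50]
    - [[0,0,0],[0,0,-35],50]
    - [[0,0,0],[0,0,-35],50]
    - [[0,0,0],[0,0,-35],50]

```text
time: 15.22
tool_pos: [0.4439, 0.2554, 0.259]
tcp_rot: [-3.033, -0.813, -0.008]
wrist_force: [0.8, 1.0, -2.4]
width: 0.647
grip_force: 30.5
```

>>> step_arm:
  targets:
    - [[0,0,0],[0,0,-35],50]
    - [[0,0,0],[0,0,-35],50]
    - [[0,0,0],[0,0,-30],50]
    - [[0,0,0],[0,0,0],50]
    - [[0,0,0],[0,0,0],50]

```text
time: 15.63
tool_pos: [0.4448, 0.2559, 0.3607]
tcp_rot: [-3.032, -0.813, -0.019]
wrist_force: [-0.0, 0.2, -1.7]
width: 0.64
grip_force: 30.5
```

```bash
python3 -c "
from h import *
go([.6082,-.2113,.36],yawto=-60)"
```

```text
t 15.63 pos [0.4448 0.2559 0.3607] yaw -60.0 q [ 0.47 -0.08  1.88 -0.    1.34  1.52] F [-0.   0.2 -1.7] T [-0.    0.04  0.03] w 54.7 g 30.5
turn(rad,tool) [ 0.001 -0.012  0.   ]
shift mm [-92.1 486.3   0.7]
```

>>> step_arm:
  targets:
    - [[0,-0.005,0],[-5,26,0],50]
    - [[0,0,0],[-7,36,0],50]
    - [[0,0,0],[-7,36,0],50]
    - [[0,0,0],[-7,36,0],50]
    - [[0,0,0],[-7,36,0],50]

```text
time: 16.05
tool_pos: [0.4994, 0.0902, 0.3551]
tcp_rot: [-3.033, -0.814, 0.004]
wrist_force: [0.4, 0.5, -1.6]
width: 0.644
grip_force: 30.6
```

>>> step_arm:
  targets:
    - [[0,0,0],[-7,36,0],50]
    - [[0,0,0],[-7,36,0],50]
    - [[0,0,0],[-7,36,0],50]
    - [[0,0,0],[-7,36,0],50]
    - [[0,0,0],[-7,36,0],50]

```text
time: 16.47
tool_pos: [0.5592, -0.0832, 0.3548]
tcp_rot: [-3.032, -0.812, 0.004]
wrist_force: [0.3, 0.9, -0.9]
width: 0.642
grip_force: 30.6
```

>>> step_arm:
  targets:
    - [[0,0,0],[-7,36,0],50]
    - [[0,0,0],[-7,36,0],50]
    - [[0,0,0],[-7,36,0],50]
    - [[0,0,0],[-3,28,0],50]
    - [[0,0,0],[0,0,0],50]

```text
time: 16.88
tool_pos: [0.6074, -0.2162, 0.3538]
tcp_rot: [-3.036, -0.807, 0.004]
wrist_force: [-0.3, -1.0, -2.4]
width: 0.642
grip_force: 30.7
```

>>> step_arm:
  targets:
    - [[0,0,0],[0,0,10],50]
    - [[0,0,0],[0,0,10],50]
    - [[0,0,0],[0,0,5],50]
    - [[0,0,0],[0,0,0],50]
    - [[0,0,0],[0,0,0],50]

```text
time: 17.3
tool_pos: [0.6068, -0.2098, 0.3314]
tcp_rot: [-3.032, -0.815, 0.0]
wrist_force: [0.6, 0.4, -1.0]
width: 0.645
grip_force: 30.7
```

```bash
python3 -c "
from h import *
np.set_printoptions(precision=4,suppress=True)
go([.6082,-.2113,.335],yawto=-60)
for n in('top','side'):
  save(n,'p_%s.png'%n,(250,190,390,330) if n=='side' else (340,125,430,215),2.8 if n=='side' else 4.36)
cv2.imwrite('pics/p.png',np.hstack([cv2.resize(cv2.imread('pics/p_%s.png'%n),(400,400)) for n in('side','top')]))"
```

```text
t 17.3 pos [ 0.6068 -0.2098  0.3314] yaw -59.9 q [-0.37  0.19  1.65  0.    1.31  0.67] F [ 0.6  0.4 -1. ] T [ 0.05 -0.03  0.02] w 55.1 g 30.7
turn(rad,tool) [-0.002 -0.     0.002]
shift mm [ 0.5  2.  -3.6]
```

View pics/p.png

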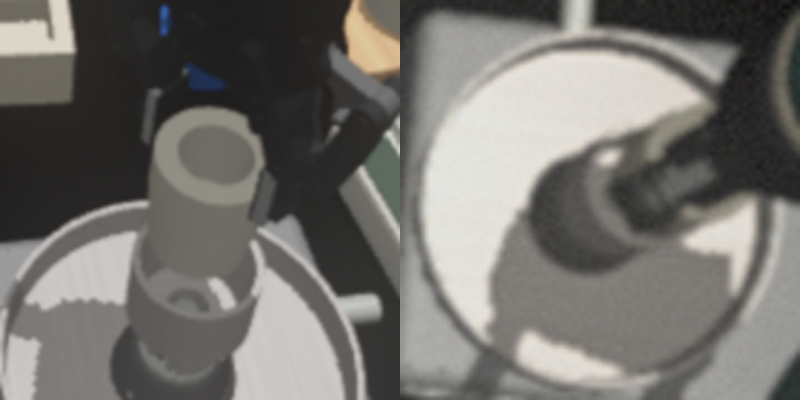

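```bash
python3 -c "
from h import *
T=np.linspace(0,2*np.pi,200)
for nm,c,r,z in(('headrim',(.606,-.2125),.033,.196),('mould@S',(.606,-.2125),.028,.2773),('mould pred',(.6068-.0022,-.2098-.0012),.028,.2773),('foot pred',(.6068-.0022,-.2098-.0012),.024,.2113)):
  P=(proj('side',np.c_[c[0]+r*np.cos(T),c[1]+r*np.sin(T),0*T+z])-[250,190])*400/140
  print(nm,P.min(0).round(1),P.max(0).round(1))"
```

```text
headrim [129.5 207.8] [263.2 321.3]
mould@S [155.8 112. ] [281.9 210.5]
mould pred [151.8 110.1] [277.6 208.3]
foot pred [146.8 202.3] [245.7 285. ]
```

>>> step_arm:
  targets:
    - [[0,0,0],[0.6,2.8,0],50]
    - [[0,0,0],[0,0,10],50]
    - [[0,0,0],[0,0,10],50]
    - [[0,0,0],[0,0,6],50]
    - [[0,0,0],[0,0,0],50]

```text
time: 17.82
tool_pos: [0.6082, -0.2128, 0.3036]
tcp_rot: [-3.031, -0.813, 0.003]
wrist_force: [-1.5, 0.1, -1.9]
width: 0.639
grip_force: 30.7
```

```bash
python3 -c "
from h import *
go([.6082,-.2113,.2741],yawto=-60)"
```

```text
t 17.82 pos [ 0.6082 -0.2128  0.3036] yaw -60.0 q [-0.38  0.21  1.67  0.    1.26  0.67] F [-1.5  0.1 -1.9] T [-0.02 -0.    0.01] w 54.6 g 30.7
turn(rad,tool) [-0.004  0.001  0.   ]
shift mm [ 0.8 -1.3 29.5]
```

>>> step_arm:
  targets:
    - [[-0.004,0,0],[0,0,5],50]
    - [[0,0,0],[0,0,4],50]
    - [[0,0,0],[0,0,0],50]

```text
time: 18.07
tool_pos: [0.6091, -0.2132, 0.2966]
tcp_rot: [3.032, 0.813, 0.003]
wrist_force: [0.4, -0.5, -2.2]
width: 0.647
grip_force: 30.7
```

>>> step_arm:
  targets:
    - [[0,0,0],[0,0,4],50]
    - [[0,0,0],[0,0,3],50]
    - [[0,0,0],[0,0,0],50]

```text
time: 18.32
tool_pos: [0.6092, -0.2132, 0.29]
tcp_rot: [3.032, 0.813, 0.003]
wrist_force: [-1.1, 0.6, -1.3]
width: 0.646
grip_force: 30.7
```

```bash
python3 -c "
from h import *
go([.6082,-.2113,.2741],yawto=-60)"
```

```text
t 18.32 pos [ 0.6092 -0.2132  0.29  ] yaw -60.0 q [-0.37  0.22  1.69 -0.    1.23  0.67] F [-1.1  0.6 -1.3] T [-0.03  0.03 -0.01] w 55.2 g 30.7
turn(rad,tool) [ 0.003 -0.001  0.   ]
shift mm [ 0.1 -2.2 15.9]
```

>>> step_arm:
  targets:
    - [[0,0,0],[0,-2,0],50]
    - [[0,0,0],[0,0,3],50]
    - [[0,0,0],[0,0,0],50]

```text
time: 18.57
tool_pos: [0.6084, -0.2114, 0.2875]
tcp_rot: [3.031, 0.813, 0.004]
wrist_force: [-0.8, 0.2, -1.5]
width: 0.645
grip_force: 30.7
```

>>> step_arm:
  targets:
    - [[0,0,0],[0,0,3],50]
    - [[0,0,0],[0,0,0],50]

```text
time: 18.73
tool_pos: [0.6083, -0.2115, 0.2842]
tcp_rot: [3.032, 0.813, 0.004]
wrist_force: [0.9, -0.1, -2.2]
width: 0.642
grip_force: 30.7
```

```bash
python3 -c "
from h import *
go([.6082,-.2113,.2741],yawto=-60)"
```

```text
t 18.73 pos [ 0.6083 -0.2115  0.2842] yaw -60.0 q [-0.37  0.22  1.7  -0.    1.22  0.67] F [ 0.9 -0.1 -2.2] T [0.03 0.04 0.05] w 54.8 g 30.7
turn(rad,tool) [ 0.003 -0.002  0.   ]
shift mm [ 0.  -0.2 10.1]
```

>>> step_arm:
  targets:
    - [[0,0,0],[0,0,2.5],50]
    - [[0,0,0],[0,0,0],50]

```text
time: 18.9
tool_pos: [0.6083, -0.2116, 0.2817]
tcp_rot: [3.032, 0.813, 0.004]
wrist_force: [-1.0, -0.8, -2.1]
width: 0.644
grip_force: 30.7
```

>>> step_arm:
  targets:
    - [[0,0,0],[0,0,2.5],50]
    - [[0,0,0],[0,0,0],50]

```text
time: 19.07
tool_pos: [0.6083, -0.2116, 0.2792]
tcp_rot: [3.032, 0.813, 0.004]
wrist_force: [0.3, 0.7, -2.4]
width: 0.643
grip_force: 30.7
```

>>> step_arm:
  targets:
    - [[0,0,0],[0,0,2],50]
    - [[0,0,0],[0,0,0],50]

```text
time: 19.23
tool_pos: [0.6084, -0.2116, 0.2774]
tcp_rot: [3.032, 0.813, 0.004]
wrist_force: [0.4, -0.5, -1.7]
width: 0.647
grip_force: 30.7
```

```bash
python3 -c "
from h import *
go([.6082,-.2113,.2741],yawto=-60)"
```

```text
t 19.23 pos [ 0.6084 -0.2116  0.2774] yaw -60.0 q [-0.37  0.22  1.71 -0.    1.21  0.67] F [ 0.4 -0.5 -1.7] T [0.01 0.01 0.  ] w 55.2 g 30.7
turn(rad,tool) [ 0.004 -0.002  0.   ]
shift mm [-0.1 -0.3  3.3]
```

>>> step_arm:
  targets:
    - [[0,0,0],[0,0,1.5],50]
    - [[0,0,0],[0,0,0],50]

```text
time: 19.4
tool_pos: [0.6085, -0.2116, 0.276]
tcp_rot: [3.031, 0.813, 0.004]
wrist_force: [-0.3, -0.8, -1.7]
width: 0.643
grip_force: 30.7
```

>>> step_arm:
  targets:
    - [[0,0,0],[0,0,1],50]
    - [[0,0,0],[0,0,0],50]

```text
time: 19.57
tool_pos: [0.6085, -0.2116, 0.2751]
tcp_rot: [3.031, 0.813, 0.004]
wrist_force: [0.1, -0.6, -0.8]
width: 0.643
grip_force: 30.7
```

>>> step_arm:
  targets:
    - [[0,0,0],[0,0,1],50]
    - [[0,0,0],[0,0,0],50]

```text
time: 19.73
tool_pos: [0.6086, -0.2117, 0.2743]
tcp_rot: [3.031, 0.813, 0.005]
wrist_force: [-0.4, -0.4, -1.8]
width: 0.642
grip_force: 30.7
```

```bash
python3 -c "
from h import *
go([.6082,-.2113,.2741],yawto=-60)"
```

```text
t 19.73 pos [ 0.6086 -0.2117  0.2743] yaw -60.0 q [-0.37  0.22  1.71 -0.    1.2   0.67] F [-0.4 -0.4 -1.8] T [0.02 0.07 0.03] w 54.8 g 30.7
turn(rad,tool) [ 0.004 -0.002  0.   ]
shift mm [-0.1 -0.5  0.2]
```

>>> step_arm:
  targets:
    - [[0,0,0],[0,0,0.8],50]
    - [[0,0,0],[0,0,0],50]

```text
time: 19.9
tool_pos: [0.6087, -0.2116, 0.2742]
tcp_rot: [3.031, 0.812, 0.005]
wrist_force: [-1.7, -0.2, 1.3]
width: 0.646
grip_force: 30.9
```

>>> step_arm:
  targets:
    - [[0,0,0],[0,0,0.8],50]
    - [[0,0,0],[0,0,0],50]

```text
time: 20.07
tool_pos: [0.6088, -0.2116, 0.2741]
tcp_rot: [3.031, 0.812, 0.006]
wrist_force: [-2.4, 0.7, 5.2]
width: 0.643
grip_force: 31.2
```

```bash
python3 -c "
from h import *
go([.6082,-.2113,.2741],yawto=-60)"
```

```text
t 20.07 pos [ 0.6088 -0.2116  0.2741] yaw -60.0 q [-0.37  0.22  1.71 -0.    1.2   0.67] F [-2.4  0.7  5.2] T [ 0.16  0.45 -0.03] w 54.9 g 31.2
turn(rad,tool) [ 0.005 -0.003  0.   ]
shift mm [-0.3 -0.6 -0. ]
```

>>> step_arm:
  targets:
    - [[0,0,0],[0,0,-0.8],57]
    - [[0,0,0],[0,0,0],62]
    - [[0,0,0],[0,0,0],75]
    - [[0,0,0],[0,0,0],85]
    - [[0,0,0],[0,0,0],85]

```text
time: 20.48
tool_pos: [0.6085, -0.2116, 0.2732]
tcp_rot: [3.031, 0.813, 0.004]
wrist_force: [1.5, -0.2, 0.0]
width: 0.996
grip_force: 0.0
```

>>> step_arm:
  targets:
    - [[0,0,0],[0,0,-8],85]
    - [[0,0,0],[0,0,-25],85]
    - [[0,0,0],[0,0,-35],85]
    - [[0,0,0],[0,-30,-20],85]
    - [[0,0,0],[0,-35,0],85]

```text
time: 20.9
tool_pos: [0.5783, -0.1568, 0.3683]
tcp_rot: [3.026, 0.807, 0.019]
wrist_force: [0.7, 1.2, 1.4]
width: 0.998
grip_force: 0.0
```

>>> step_arm:
  targets:
    - [[0,0,0],[0,-35,0],85]
    - [[0,0,0],[0,-35,0],85]
    - [[0,0,0],[0,-35,0],85]
    - [[0,0,0],[0,-35,0],85]
    - [[0,0,0],[0,0,0],85]

```text
time: 21.32
tool_pos: [0.503, -0.0299, 0.3615]
tcp_rot: [3.032, 0.818, 0.005]
wrist_force: [0.1, 0.5, 0.4]
width: 0.996
grip_force: 0.0
```

```bash
python3 -c "
from h import *
np.set_printoptions(precision=1,suppress=True)
go(yawto=-60)
a=read_camera('side');b=read_camera('top')
T=np.linspace(0,2*np.pi,60)
A=[cv2.resize(a[235:365,250:380],(520,520),interpolation=cv2.INTER_CUBIC),a]
M=A[0].copy()
for r,z in((.028,.220),(.033,.196),(.022,.118)):
  P=(proj('side',np.c_[.606+r*np.cos(T),-.2125+r*np.sin(T),0*T+z])-[250,235]+.5)*4
  cv2.polylines(M,[np.int32(P)],True,(255,0,0),1)
cv2.imwrite('pics/end.png',np.hstack([M,cv2.resize(b[100:,100:],(280,193)) if 0 else np.vstack([cv2.resize(a,(270,203)),cv2.resize(b,(270,203)),np.zeros((114,270,3),np.uint8)])])[:,:,::-1])"
```

```text
t 21.32 pos [ 0.5 -0.   0.4] yaw -59.8 q [-0.1 -0.1  1.9  0.   1.4  0.9] F [0.1 0.5 0.4] T [ 0.  0. -0.] w 85.1 g 0.0
turn(rad,tool) [ 0. -0.  0.]
```

View pics/end.png

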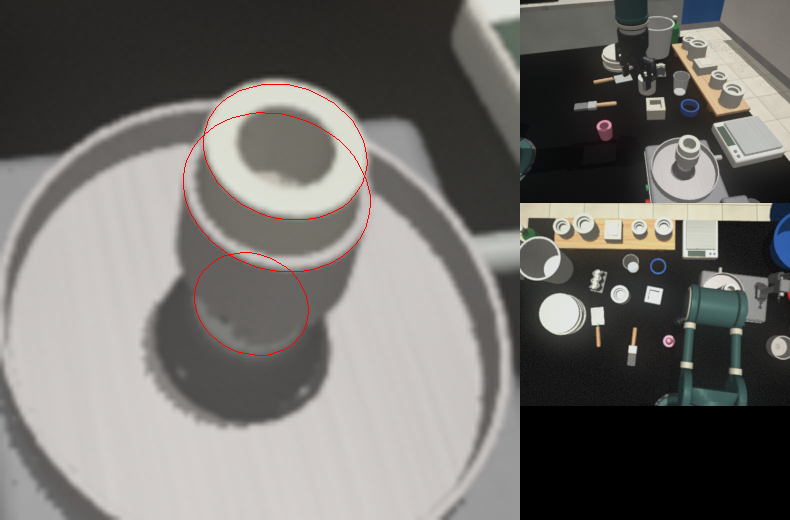

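The mould sits in the head with its rim at side (321,272) within about 1 px of the predicted nested outline. It is level and the bystanders have not moved.

```bash
python3 -c "
from workcell import *
print(finish_job())"
```

```text
the job is handed in; nothing more can be done
None
```

The cup head is seated fully home over the drive pin and the white crucible mould is nested level in it; I released both, left the other things untouched, and handed the job in at about 21 s.

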